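# Hang the nesting sample pans on the hook and press them home

### The arm

A 7-joint arm with a two-finger parallel gripper is mounted at the origin on the work surface. World frame = base frame: x ahead of the robot, y to its left, z up, the work surface at z = 0. Lengths are in m, angles in rad, forces in N, time in s.
With the tool pointing down it reaches from about 0.425 to 0.875 m from the base axis. Payload 8.4 kg.
Tool frame: the origin (TCP) lies on the centre line of the jaws, within the pads' length; the fingertips stand bot.tip_extent ahead of it and the grasp point (between the pads) is the TCP (bot.tip_extent is the distance from the TCP to the fingertips, in m); z points along the fingers, y is the direction in which the jaws open and shut (so a half turn about z gives the same grasp; the last joint's range is limited). The gripper opens to 87 mm and grips with 3 to 60 N. Pads are 19 mm wide; open, the fingers measure 117 mm over their backs; the gripper's body (75 mm by 190 mm) begins 51 mm behind the grasp point.
Start: joints at [-1.271, 0.333, 0.04, 1.465, -0.013, 1.343, -0.059], TCP at [0.252, 0.599, 0.242] pointing down, gripper open.
Joint ranges: [-2.58, 2.58], [-0.38, 2.09], [-1.3, 1.39], [0.25, 2.4], [-1.5, 4.64], [0.08, 2.09], [-2.65, 2.65]. Speed limits (rad/s): [2.22, 2.22, 2.79, 2.79, 3.14, 3.14, 3.14].

### API

Orientations are given as a rotation vector (axis times angle).
In Python, from rig import bot gives the robot as it stands. Calls block until the motion is done:
- bot.goto(position, orientation): joint-space move of the TCP to a pose.
- bot.move_straight(position, velocity=0.15, attitude=None, stop_force=None): straight line of the TCP; attitude=None keeps the orientation; velocity is the mean speed in m/s. With stop_force (N) it stops when the force on the tool has changed by that much, and returns True; else False.
- bot.move_j(angles): joint-space move.
- bot.move_gripper(opening, grip_force=None): finger opening in m; grip_force is the grip in N (None keeps the last); returns when the fingers have stopped.
- bot.hold(seconds).
- bot.inverse_kinematics(position, orientation): joint angles nearest the present ones, or None.
- bot.observe(): the state.
- bot.get_image(name): name is "scene" or "top"; returns a dict with "frame" (420x560x3 uint8, red, green, blue), "fov_y" (degrees; the focal length in pixels is half the picture's height over the tangent of half this angle, whatever the lens; pixels are square), "cx", "cy" (the principal point, pixels), "cam_to_world" (4x4, takes a point from camera to world coordinates). Camera axes: x right, y up, looking along -z (the intrinsics and any distortion apply to the point x, -y, -z); pixel columns grow to the right and rows downward; lengths in m; the calibration is good to about 2 mm. A picture is of the moment at which its call begins. There is no depth.
A pose or a line that the arm cannot do raises bot.MotionError and nothing moves.
- bot.hand_in(): hands the job in, once; it reports no verdict.
The state is a dict: "clock": time; "q": joint angles; "joint_vel": joint speeds; "joint_efforts": joint torques, N m; "position": TCP position; "tcp_rot": TCP orientation; "contact_force": force on the tool from outside, world axes, zero at the start; "torque": the same for the moment, N m; "grip_width": finger opening in m.
Only numpy, scipy, OpenCV 4.12 (cv2) and the standard library are available. Lean on these libraries where they do the work, as an engineer would, in place of code of your own. Each camera call takes 0.05 s, during which the arm holds its last target. There are 200 camera calls.

### The job

The largest of three nesting sample pans already hangs loosely on the steel hook; hang the middle pan in front of it and then the smallest in front of that, each inside the one before. With all three hanging, push the nest along the hook until the pans sit close together against the stop collar, and press it firmly but gently home for a moment: the collar is only lightly clamped and must not be shifted. Leave the other things on the table alone and let go of the pans.

Things in the scene. Friction and masses are not known exactly. Their poses are not given: they have to be found in the camera images.
- rack: Varnished spruce ledge fixed on the table: board 80 x 240 mm, top 215 mm high, on two end legs; a steel hook in the middle of its front edge. Origin on the table under the board's middle, z up; the hook runs along -x. A dark stop collar (24 mm across, 12 long) on the hook, front face 20 to 50 mm from the board, unmeasured: find it by feel. Friction alone holds it; it slips at about 10 N.
- hook_root (a point): Point on the top line of the hook's shank, 205 mm above the table, where it leaves the board. The round shank, 10 mm thick, runs level from here along this point's -x (z up), straight for 160 mm; then the end turns up: it reaches 13 mm above the shank's axis and 173 mm from the board. Sliding all three hanging pans along it takes 3 to 6 N.
- pan_l_lug (a point): Largest pan, 120 mm wide, 300 g, hanging on the shank 8 to 53 mm short of the collar. Site: middle of the top edge of its lug's slot, which rests on the shank's top. Pan's axes: z up, y across, open front to -x. Underside 150 mm below the point; lug 34 mm wide (y). Back plate top 36 mm below the point; cheeks and floor (4 mm sheet) reach 45 mm in front of the point, the back 10 mm behind.
- pan_m_lug (a point): Middle pan, same form and point, standing on the table: zinc-plated tray, open front and top, with a lug rising from its back. 98 mm wide, 190 to 300 g, underside 140 mm below the point, lug 38 mm wide along y: grip it across y from above. Nested, its lug's back bears on the front of the largest pan's lug: its point is then 24 mm in front (-x) of that pan's.
- pan_s_lug (a point): Smallest pan, 76 mm wide, 150 to 240 g, underside 130 mm below the point, lug 42 mm wide; nested 24 mm in front of the middle pan. Lugs of all pans: block 24 mm deep along x (12 mm either side of the point), top 22 mm above the point, straight sides down to 44 mm below it, with an upright slot through along x, 18 mm wide (y), from the point down 32 mm.
- core: Bystander: half core of mottled diorite, 130 x 48 x 24 mm, flat side down. Origin under its centre, long axis x.
- chalk_holder: Bystander: cream chalk holder, open box 100 x 50 x 30 mm with chalk sticks. Origin under its centre, long axis x.
- compass: Bystander: brass compass, 60 mm across, 15 mm high. Origin under its centre.
- scale_bar: Bystander: green plastic scale bar 180 x 30 x 5 mm. Origin under its centre, long axis x.

How it is judged:
By the outcome, as a careful person would: the job done as asked, in the order asked, and still so for the second after the job is handed in, with the robot touching nothing.
It also fails if it takes over 69 s, if anything falls off the work surface, if the arm or the gripper's body presses on something with over 40 N, if the wrist force passes 120 N, or if a joint passes its speed limit or range.

## Working session

There is one attempt and no reset: what is moved stays moved. The work goes in short steps, each a Python script; the robot and the scene stay as the last script left them, time stands still between calls to the robot, and variables do not carry over. Pictures are saved under pics/ and viewed, about 8 in all and at most 12, crops included, and the job is handed in when it is done.

```bash
ls; mkdir -p pics
python3 - <<'E'
from rig import bot
import cv2,numpy as np
for n in("scene","top"):
    d=bot.get_image(n); cv2.imwrite(f"pics/{n}0.png",cv2.cvtColor(d["frame"],cv2.COLOR_RGB2BGR))
    print(n,{k:(np.round(v,4).tolist() if k!="frame" else 0) for k,v in d.items()})
print(bot.observe(),bot.tip_extent)
E
```

```text
pics
scene {'frame': 0, 'fov_y': 52.6919, 'cx': 280.2925, 'cy': 209.15, 'cam_to_world': [[-0.81, -0.481, 0.3355, 0.9163], [0.5863, -0.6762, 0.446, 0.4429], [0.0123, 0.558, 0.8298, 0.9568], [0.0, 0.0, 0.0, 1.0]]}
top {'frame': 0, 'fov_y': 42.3719, 'cx': 288.2788, 'cy': 210.3696, 'cam_to_world': [[0.0141, 0.9994, -0.0323, 0.559], [-0.9998, 0.0146, 0.0158, 0.0198], [0.0163, 0.0321, 0.9994, 1.1595], [0.0, 0.0, 0.0, 1.0]]}
{'clock': 0.1, 'q': array([-1.27118186,  0.33382548,  0.03983364,  1.46622232, -0.01340056,
        1.34327519, -0.05847146]), 'joint_vel': array([ 0.00069872, -0.00082106, -0.00019055, -0.00323736, -0.00086446,
       -0.00054048, -0.0005077 ]), 'joint_efforts': array([ 3.79219520e-03, -6.57810259e+01,  1.33970451e+00, -4.04706895e+01,
       -5.95656177e-02,  4.09663143e-02,  1.05660970e-04]), 'position': array([0.25225379, 0.59861283, 0.24073785]), 'tcp_rot': array([-6.22194956e-01, -3.07915051e+00,  2.27768894e-03]), 'contact_force': array([ 1.32945295, -0.32841189,  0.36074308]), 'torque': array([0.02590376, 0.02791006, 0.05148158]), 'grip_width': 0.0869986542273796} 0.019
```

View pics/scene0.png

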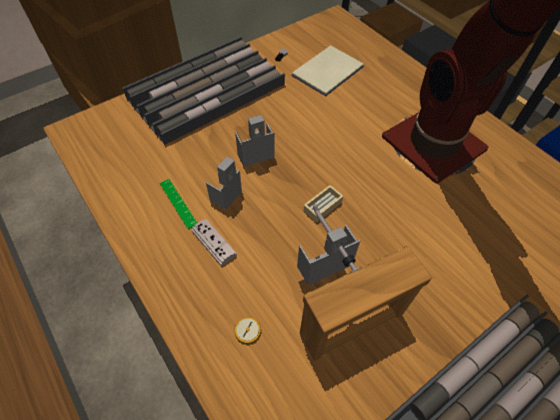

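View pics/top0.png

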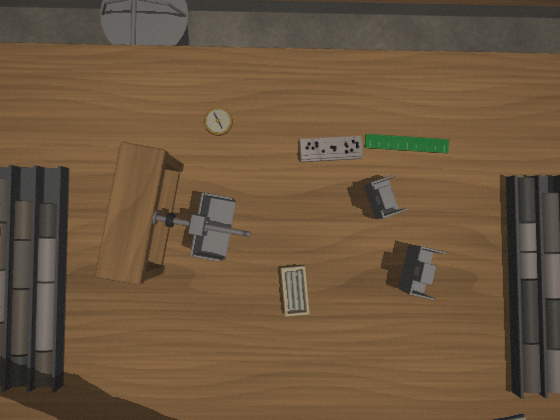

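The scene view shows the large pan on the hook around (330,255). The other two pans stand near (255,140) and (225,185). In the top view the hook runs (157,217)→(250,235), the middle pan is near (418,270) and the small one near (382,197). I'll enlarge both areas.

Run:
```python
import cv2,numpy as np
im=cv2.imread("pics/top0.png")
def crop(x0,y0,w,h,s,n):
    c=cv2.resize(im[y0:y0+h,x0:x0+w],None,fx=s,fy=s,interpolation=cv2.INTER_CUBIC)
    c=cv2.convertScaleAbs(c,alpha=1.5,beta=15)
    for k in range(0,w,10): cv2.line(c,(k*s,0),(k*s,6 if k%50 else 16),(0,0,255),1); (k%20==0) and cv2.putText(c,str(x0+k),(k*s,26),0,.4,(0,0,255),1)
    for k in range(0,h,10): cv2.line(c,(0,k*s),(6 ,k*s),(0,0,255),1); (k%20==0) and cv2.putText(c,str(y0+k),(8,k*s+4),0,.4,(0,0,255),1)
    cv2.imwrite(n,c)
crop(95,140,160,148,4,"pics/c1.png")
crop(355,165,100,140,4,"pics/c2.png")
a=cv2.imread("pics/c2.png")
crop(360,170,90,130,4,"pics/c2.png")
```

```text
(no output)
```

View pics/c1.png

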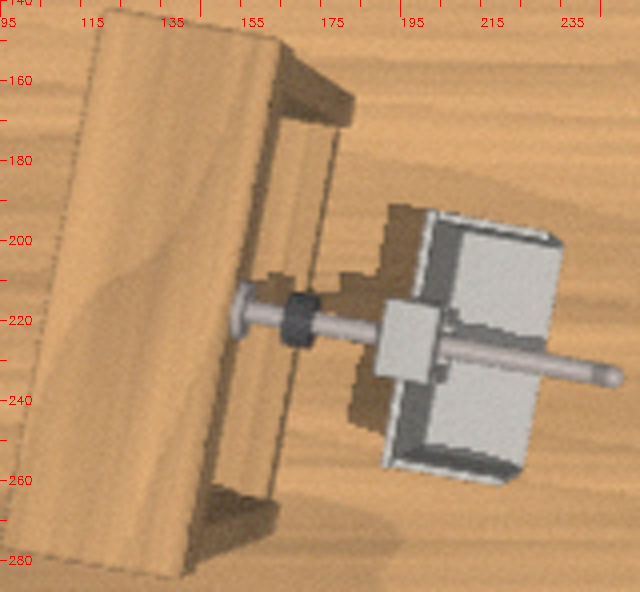

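View pics/c2.png

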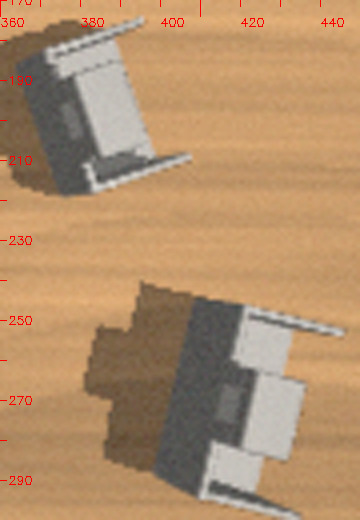

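```bash
cat > h.py <<'E'
from rig import bot
import numpy as np, cv2
from scipy.spatial.transform import Rotation as R
def f(d): return d["frame"].shape[0]/2/np.tan(np.radians(d["fov_y"]/2))
def px2w(d,u,v,z):
    T=d["cam_to_world"]; r=T[:3,:3]@np.array([(u-d["cx"])/f(d),-(v-d["cy"])/f(d),-1]); c=T[:3,3]
    return c+r*(z-c[2])/r[2]
def w2px(d,p):
    T=d["cam_to_world"]; q=T[:3,:3].T@(np.array(p)-T[:3,3]); return np.array([d["cx"]+f(d)*q[0]/-q[2], d["cy"]-f(d)*q[1]/-q[2]])
E
python3 - <<'E'
from h import *
d=bot.get_image("top"); print(d.keys())
P=lambda x,y,x0,y0,z:px2w(d,x0+x/4,y0+y/4,z)
c1=lambda x,y,z:P(x,y,95,140,z); c2=lambda x,y,z:P(x,y,360,170,z)
b=[c1(280,40,.215),c1(185,577,.215),c1(110,10,.215),c1(12,550,.215)]
print("board front corners",b,"len",np.linalg.norm(b[0]-b[1]),np.linalg.norm(b[0]-b[2]))
root=(b[0]+b[1])/2;n=b[0]-b[1];print("front mid",root,"norm dir",np.degrees(np.arctan2(-n[0],n[1])), np.degrees(np.arctan2(n[1],n[0])))
s=[c1(252,312,.2),c1(360,328,.2),c1(445,345,.2),c1(585,372,.2),c1(620,376,.207)]
print("shank",s); h=s[3]-s[0];h/=np.linalg.norm(h);print("hookdir deg",np.degrees(np.arctan2(h[1],h[0])))
for nm,p in dict(collar_front=c1(320,322,.2),Llug=c1(408,341,.227),end=s[4]).items(): print(nm,p,(p-root)@h)
for nm,cs,z in(("M",[(258,370),(305,382),(290,460),(243,447)],.162),("S",[(75,78),(118,62),(155,150),(112,165)],.152)):
    w=[c2(*c,z) for c in cs];y=w[3]-w[0]+w[2]-w[1];print(nm,np.mean(w,0),"ydir",np.degrees(np.arctan2(y[1],y[0])),[np.linalg.norm(w[i]-w[i-1]) for i in range(4)])
    print(nm,w)
sm=[c2(45,55,.094),c2(90,185,.094),c2(145,20,.094),c2(190,155,.094)];print("S plate/cheeks",sm,np.linalg.norm(sm[0]-sm[1]))
mm=[c2(243,307,.104),c2(200,497,.104)];print("M plate",mm,np.linalg.norm(mm[0]-mm[1]))
E
```

```text
dict_keys(['frame', 'fov_y', 'cx', 'cy', 'cam_to_world'])
board front corners [array([0.69180009, 0.22132142, 0.215     ]), array([0.45809309, 0.25725899, 0.215     ]), array([0.70370926, 0.29538924, 0.215     ]), array([0.46878607, 0.33191628, 0.215     ])] len 0.2364539476437415 0.0750191283944062
front mid [0.57494659 0.2392902  0.215     ] norm dir -98.7420054118338 -8.742005411833798
shank [array([0.57326617, 0.23425449, 0.2       ]), array([0.56688786, 0.18662175, 0.2       ]), array([0.55991789, 0.14905775, 0.2       ]), array([0.54886754, 0.08713172, 0.2       ]), array([0.54740208, 0.07127909, 0.207     ])]
hookdir deg -99.41615212608846
collar_front [0.56928373 0.20427055 0.2       ] 0.03547426674838921
Llug [0.56138445 0.16128672 0.227     ] 0.07917128943965139
end [0.54740208 0.07127909 0.207     ] 0.17025373888957737
M [ 0.47835254 -0.25610934  0.162     ] ydir 169.30732245707844 [np.float64(0.03608573126078416), np.float64(0.022414782335552032), np.float64(0.03654100218285099), np.float64(0.02250109733326924)]
M [array([ 0.49881173, -0.24858077,  0.162     ]), array([ 0
[... 180 characters left out ...]
-156.516057315625 [np.float64(0.04408959434069203), np.float64(0.021543697596666786), np.float64(0.04454338569145564), np.float64(0.021362075501118138)]
S [array([ 0.63311133, -0.16464045,  0.152     ]), array([ 0.64090764, -0.18472399,  0.152     ]), array([ 0.60001302, -0.20238024,  0.152     ]), array([ 0.5927145 , -0.18230364,  0.152     ])]
S plate/cheeks [array([ 0.64853067, -0.16029986,  0.094     ]), array([ 0.58462688, -0.18313599,  0.094     ]), array([ 0.66664098, -0.20972601,  0.094     ]), array([ 0.60015615, -0.2325297 ,  0.094     ])] 0.06786149937786079
M plate [array([ 0.52589384, -0.25664948,  0.104     ]), array([ 0.43328844, -0.23620779,  0.104     ])] 0.09483471213016147
```

```bash
cat >> h.py <<'E'
def wire(im,d,p,yaw,w,lug,H,s,o,col):
    """p: lug point world, pan wire model drawn at scale s with offset o"""
    Rz=R.from_euler('z',yaw,degrees=True).as_matrix()
    def L(pts):
        q=[tuple(int(round(c)) for c in (w2px(d,np.array(p)+Rz@np.array(a))-o)*s) for a in pts]
        cv2.polylines(im,[np.array(q)],True,col,1,cv2.LINE_AA)
    l=lug/2; b=w/2
    L([(12,l,.022*1e0) if 0 else (.012,l,.022),(.012,-l,.022),(-.012,-l,.022),(-.012,l,.022)])
    L([(.01,b,-.036),(.01,-b,-.036),(.01,-b,-H),(.01,b,-H)])
    L([(.01,b,-H),(.01,-b,-H),(-.045,-b,-H),(-.045,b,-H)])
E
cat > ov.py <<'E'
from h import *
import sys
M=([.4784,-.2561,.14],78.5,.098,.038,.140); S=([.6167,-.1835,.13],111,.076,.042,.130)
t=bot.get_image("top"); c=bot.get_image("scene"); out=[]
for d,o,wh in((t,(360,170),(90,130)),(c,(200,110),(90,110))):
    im=cv2.cvtColor(d["frame"],cv2.COLOR_RGB2BGR)[o[1]:o[1]+wh[1],o[0]:o[0]+wh[0]]
    im=cv2.convertScaleAbs(cv2.resize(im,None,fx=4.4,fy=4.4,interpolation=cv2.INTER_CUBIC),alpha=1.5,beta=10)
    for m,k in((M,(0,0,255)),(S,(255,0,0))): wire(im,d,*m,4.4,np.array(o),k)
    out.append(im)
h=max(i.shape[0] for i in out)
cv2.imwrite("pics/ov1.png",np.hstack([cv2.copyMakeBorder(i,0,h-i.shape[0],0,4,0) for i in out]))
E
python3 ov.py
```

```text
(no output)
```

View pics/ov1.png

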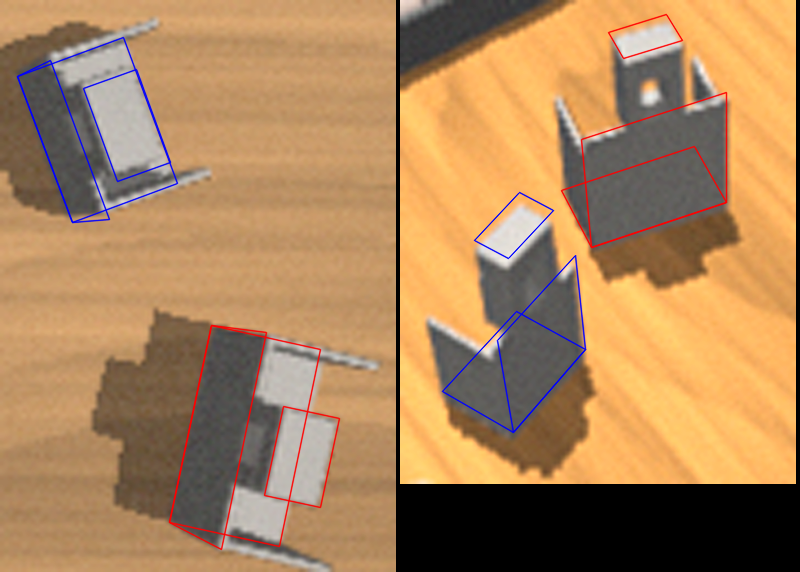

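Overlay: the wire models for M (red) and S (blue) match the images to about 1–2 px (roughly 4 mm). That is good enough for a grasp, so I'll pick M and look at the alignment in front of the hook.

```bash
cat >> h.py <<'E'
HD=np.radians(-99.1); h=np.array([np.cos(HD),np.sin(HD),0])   # along hook, outwards
root=np.array([.549,.0871,0])-h*((np.array([.549,.0871,0])-np.array([.5745,.2393,0]))@h)
lat=np.array([-h[1],h[0],0])
def att(panyaw,flip=False):   # jaws along pan y
    a=np.radians(panyaw+90+180*flip); y=np.array([np.cos(a),np.sin(a),0]); z=np.array([0,0,-1.])
    return R.from_matrix(np.c_[np.cross(y,z),y,z]).as_rotvec()
def hk(s,z,l=0): return root+h*s+lat*l+np.array([0,0,z])
HY=80.9
E
python3 - <<'E'
from h import *
M=np.array([.4784,-.2561,0]);S=np.array([.6167,-.1835,0])
for fl in(False,True):
    for p,y in((M+[0,0,.143],78.5),(M+[0,0,.24],78.5),(S+[0,0,.133],111),(hk(.2,.225),HY),(hk(.06,.21),HY),(hk(.13,.3),HY)):
        q=bot.inverse_kinematics(p,att(y,fl)); print(fl,p.round(3),None if q is None else np.round(q,2))
E
```

```text
False [ 0.478 -0.256  0.143] [-0.59  0.4   1.23  1.89 -0.42  1.14 -2.55]
False [ 0.478 -0.256  0.24 ] [-0.72  0.29  1.35  1.77 -0.29  1.32 -2.64]
False [ 0.617 -0.184  0.133] [-0.6   0.71  1.21  1.65 -0.69  1.28 -2.03]
False [0.542 0.042 0.225] [ 0.78  0.29 -1.1   1.71  0.27  1.31  2.61]
False [0.564 0.18  0.21 ] [-0.57  0.23  0.21  1.66 -0.05  1.25  2.64]
False [0.553 0.111 0.3  ] [ 0.63  0.29 -1.1   1.55  0.26  1.46  2.5 ]
True [ 0.478 -0.256  0.143] [-0.6   0.42  1.25  1.89 -0.44  1.15  0.61]
True [ 0.478 -0.256  0.24 ] [-0.32  0.13  0.81  1.76 -0.1   1.29  0.31]
True [ 0.617 -0.184  0.133] [-0.51  0.59  1.03  1.65 -0.53  1.21  1.  ]
True [0.542 0.042 0.225] [-0.75  0.13  0.66  1.78 -0.09  1.26 -0.23]
True [0.564 0.18  0.21 ] [-0.86  0.25  0.56  1.68 -0.14  1.25 -0.42]
True [0.553 0.111 0.3  ] [-0.84  0.14  0.63  1.62 -0.08  1.41 -0.36]
```

Run:
```python
from h import *
M=np.array([.4784,-.2561,0]);a=att(78.5,True)
p=bot.observe()["position"]
bot.move_straight([p[0],p[1],.36],velocity=.25)
bot.goto(M+[0,0,.24],a)
bot.move_straight(M+[0,0,.143],velocity=.12)
o=bot.observe();print(o["clock"],o["position"],o["contact_force"])
bot.move_gripper(.0,grip_force=35)
o=bot.observe();print(o["clock"],o["grip_width"],o["contact_force"])
bot.move_straight(M+[0,0,.245],velocity=.12)
print(bot.observe()["contact_force"])
bot.move_straight(hk(.205,.245),velocity=.2,attitude=att(HY,True))
bot.move_straight(hk(.205,.223),velocity=.1)
o=bot.observe();print(o["clock"],o["position"],hk(.205,.223),o["contact_force"],o["grip_width"])
for n in("top","scene"):
    d=bot.get_image(n); cv2.imwrite(f"pics/{n}1.png",cv2.cvtColor(d["frame"],cv2.COLOR_RGB2BGR))
t=cv2.imread("pics/top1.png")[170:290,140:300];c=cv2.imread("pics/scene1.png")[150:300,260:380]
cv2.imwrite("pics/v1.png",np.hstack([cv2.convertScaleAbs(cv2.resize(x,(400,int(400*x.shape[0]/x.shape[1])) if i==0 else (400,500),interpolation=cv2.INTER_CUBIC),alpha=1.5,beta=10)[:300] if i==0 else cv2.convertScaleAbs(cv2.resize(x,(400,500)),alpha=1.5,beta=10)[:300] for i,x in enumerate([t])]+[cv2.convertScaleAbs(cv2.resize(c,(240,300),interpolation=cv2.INTER_CUBIC),alpha=1.5,beta=10)]))
```

```text
4.9583 [ 0.47878183 -0.25636527  0.14365855] [ 0.54633411 -0.76480201 -0.40296209]
5.825 0.03808798929809102 [-0.07213697  0.17680205  0.30594393]
[ 0.54880655 -0.37990342 -2.68077834]
8.8417 [0.54059726 0.03658433 0.22263097] [0.54098414 0.03705531 0.223     ] [ 0.86975612  0.13396332 -2.50531676] 0.038007445081464995
```

View pics/v1.png

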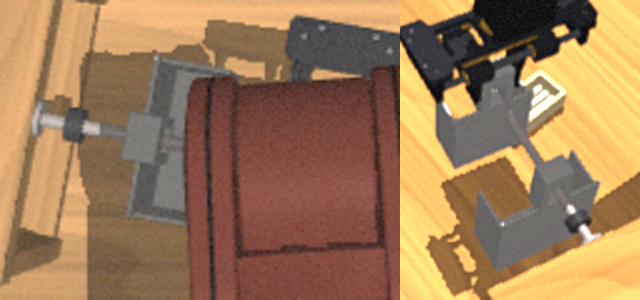

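The top view is blocked by the arm. The scene view shows M held in front of the hook's end. I'll look at it larger, with my hook line and lug model drawn in.

```bash
cat > v2.py <<'E'
from h import *
import sys
n,zoff=sys.argv[1],.003
d=bot.get_image("scene"); o=np.array((285,185)); s=8
im=cv2.cvtColor(d["frame"],cv2.COLOR_RGB2BGR)[o[1]:o[1]+75,o[0]:o[0]+98]
im=cv2.convertScaleAbs(cv2.resize(im,None,fx=s,fy=s,interpolation=cv2.INTER_CUBIC),alpha=1.6,beta=15)
P=lambda p:tuple(int(x) for x in (w2px(d,p)-o)*s)
cv2.line(im,P(hk(0,.2)),P(hk(.165,.2)),(0,255,0),1); cv2.circle(im,P(hk(.17,.21)),3,(0,255,0),1)
p=bot.observe()["position"]-[0,0,zoff]
for l in(-.009,.009):
    q=p-h*.012+lat*l; cv2.line(im,P(q),P(q-[0,0,.032]),(0,0,255),1)
q=[p-h*.012+lat*l+[0,0,z] for l,z in((-.019,.022),(.019,.022),(.019,-.044),(-.019,-.044))]
cv2.polylines(im,[np.array([P(x) for x in q])],True,(255,0,0),1)
cv2.imwrite(n,im)
E
python3 v2.py pics/v2.png
```

```text
(no output)
```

View pics/v2.png

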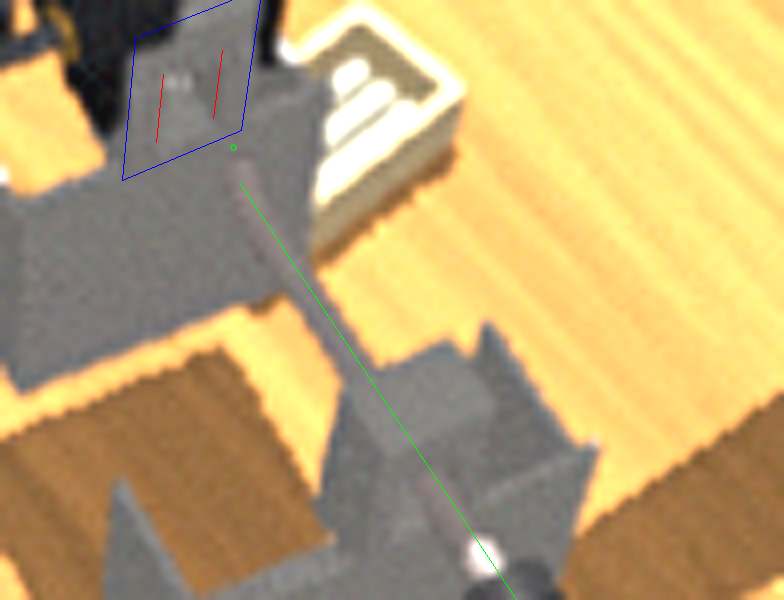

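Run:
```python
from h import *
for n,rng,g in(("top",list(range(162,164))+list(range(178,185))+list(range(210,243,4)),None),("scene",None,None)):
    d=bot.get_image(n); im=cv2.imread(f"pics/{n}0.png"); hsv=cv2.cvtColor(im,cv2.COLOR_BGR2HSV).astype(float)
    if n=="top":
        for u in rng:
            v0=217+(u-157)*.19; vs=np.arange(int(v0)-7,int(v0)+9)
            m=hsv[vs,u,1]; lab=cv2.cvtColor(im,cv2.COLOR_BGR2LAB).astype(float)[vs,u]
            # local contrast on red-minus-blue
            rb=im[vs,u,2].astype(float)-im[vs,u,0]; V=im[vs,u].astype(float).sum(1)
            print(u,vs[0],(rb).astype(int).tolist() if u<190 else V.astype(int).tolist())
    else:
        print(w2px(d,hk(0,.2)),w2px(d,hk(.17,.21)))
        for s in np.arange(.09,.165,.01):
            c=w2px(d,hk(s,.2)); v=int(round(c[1])); us=np.arange(int(c[0])-9,int(c[0])+10)
            print(round(s,3),c.round(1),v,us[0],(im[v,us,2].astype(int)-im[v,us,0]).tolist(), im[v,us].sum(1).tolist())
```

```text
162 210 [35, 35, 35, 35, 33, 29, 5, 8, 11, 8, 11, 24, 60, 58, 53, 56]
163 211 [33, 35, 32, 32, 26, 11, 8, 11, 10, 8, 21, 55, 58, 55, 57, 58]
178 213 [27, 39, 33, 35, 36, 41, 7, 10, 9, 11, 8, 25, 62, 63, 65, 60]
179 214 [32, 31, 34, 32, 31, 7, 11, 8, 11, 8, 22, 62, 64, 62, 63, 59]
180 214 [33, 34, 35, 34, 32, 13, 10, 11, 9, 8, 13, 61, 62, 66, 60, 60]
181 214 [34, 38, 31, 34, 28, 15, 9, 10, 9, 11, 16, 60, 61, 62, 61, 60]
182 214 [31, 34, 34, 33, 31, 17, 8, 10, 10, 10, 12, 46, 63, 64, 60, 59]
183 214 [32, 31, 33, 33, 31, 22, 9, 11, 10, 12, 10, 26, 65, 64, 63, 63]
184 215 [31, 36, 34, 36, 22, 10, 8, 10, 9, 9, 21, 60, 62, 61, 57, 49]
210 220 [233, 202, 194, 196, 193, 262, 304, 340, 307, 277, 303, 347, 349, 338, 348, 344]
214 220 [324, 195, 203, 198, 204, 210, 278, 311, 337, 295, 274, 338, 345, 350, 343, 348]
218 221 [330, 199, 196, 201, 202, 234, 283, 324, 324, 286, 271, 346, 344, 342, 348, 345]
222 222 [331, 207, 212, 200, 199, 249, 299, 342, 314, 276, 265, 343, 343, 346, 347, 351]
226 223 [334, 202, 209, 206, 191, 278, 306, 342, 297, 276, 297, 352, 347, 347, 347, 346]
230 223 [337, 241,
[... 1300 characters left out ...]
06] [197, 203, 213, 217, 181, 168, 235, 333, 412, 436, 383, 336, 358, 355, 358, 352, 340, 335, 339]
0.14 [320.7 216.5] 217 311 [30, 29, 29, 29, 31, 31, 20, 8, 10, 14, 15, 13, 21, 53, 56, 58, 88, 104, 108] [204, 214, 217, 219, 209, 205, 179, 240, 332, 400, 437, 386, 257, 155, 155, 186, 265, 335, 349]
0.15 [318.4 213. ] 213 309 [31, 30, 30, 40, 55, 64, 37, 10, 10, 16, 19, 37, 43, 32, 29, 28, 33, 31, 37] [221, 200, 206, 254, 390, 478, 327, 288, 371, 430, 421, 412, 320, 209, 208, 207, 202, 214, 208]
0.16 [316.1 209.5] 210 307 [30, 29, 43, 62, 69, 58, 33, 11, 10, 11, 10, 14, 22, 24, 37, 57, 71, 67, 48] [211, 206, 274, 431, 506, 511, 504, 258, 254, 330, 363, 340, 403, 555, 556, 552, 546, 477, 324]
```

Run:
```python
from h import *
d=bot.get_image("top")
for u,v in((162,218.3),(163,218.4),(180,221.5),(184,222.4),(210,227.4),(222,229.5),(238,232.3)):
    for e in(0,.5):
        w=px2w(d,u+e,v+e,.2); print(u,e,"s",((w-root)@h).round(4),"lat mm",(((w-root)@lat)*1e3).round(2),end=" | ")
    print()
```

```text
162 0 s 0.0122 lat mm 1.38 | 162 0.5 s 0.0132 lat mm 0.66 | 
163 0 s 0.014 lat mm 1.51 | 163 0.5 s 0.015 lat mm 0.79 | 
180 0 s 0.0444 lat mm 1.28 | 180 0.5 s 0.0454 lat mm 0.56 | 
184 0 s 0.0516 lat mm 0.92 | 184 0.5 s 0.0526 lat mm 0.21 | 
210 0 s 0.0983 lat mm 0.12 | 210 0.5 s 0.0993 lat mm -0.6 | 
222 0 s 0.1198 lat mm 0.11 | 222 0.5 s 0.1208 lat mm -0.61 | 
238 0 s 0.1484 lat mm 0.1 | 238 0.5 s 0.1495 lat mm -0.62 |
```

The shank centre fits my hook line to within about 1 mm, so I'll thread M on with a force guard.

```bash
sed -i 's/-99.1)/-99.4)/; s/^HY=.*/HY=80.6/' h.py
python3 - <<'E'
from h import *
def st(t):
    o=bot.observe(); w=o["position"]; print(t,round(o["clock"],2),"s",((w-root)@h).round(4),"lat",((w-root)@lat).round(4),"z",w[2].round(4),o["contact_force"].round(2),o["grip_width"].round(4))
bot.move_straight(hk(.205,.223),attitude=att(HY,True)); st("a")
c=bot.move_straight(hk(.108,.223),velocity=.07,stop_force=3); st(f"thread {c}")
if not c:
    c=bot.move_straight(hk(.108,.206),velocity=.03,stop_force=2); st(f"down {c}")
E
```

```text
Traceback (most recent call last):
AttributeError: 'float' object has no attribute 'round'
```

```bash
cat >> h.py <<'E'
def st(t):
    o=bot.observe(); w=o["position"]; F=o["contact_force"]
    print(t,"t=%.2f s=%.4f lat=%.4f z=%.4f Fh=%.2f Fl=%.2f Fz=%.2f w=%.4f"%(o["clock"],(w-root)@h,(w-root)@lat,w[2],F@h,F@lat,F[2],o["grip_width"]))
E
python3 - <<'E'
from h import *
st("a")
c=bot.move_straight(hk(.108,.223),velocity=.07,stop_force=3); st(f"thread {c}")
if not c:
    c=bot.move_straight(hk(.108,.206),velocity=.03,stop_force=2); st(f"down {c}")
E
```

```text
a t=9.39 s=0.2049 lat=0.0000 z=0.2231 Fh=-0.38 Fl=0.04 Fz=-2.64 w=0.0378
thread False t=10.93 s=0.1086 lat=0.0001 z=0.2231 Fh=0.29 Fl=0.21 Fz=-2.57 w=0.0378
down True t=11.43 s=0.1081 lat=-0.0002 z=0.2077 Fh=0.89 Fl=-1.29 Fz=4.87 w=0.0380
```

Run:
```python
from h import *
bot.move_straight(hk(.108,.2085),velocity=.03); st("up")
bot.move_gripper(.056); st("open")
bot.move_straight(hk(.108,.32),velocity=.2)
S=np.array([.6167,-.1835,0]);a=att(110.5,True)
bot.goto(S+[0,0,.24],a); st("S")
for n in("top","scene"):
    d=bot.get_image(n); cv2.imwrite(f"pics/{n}2.png",cv2.cvtColor(d["frame"],cv2.COLOR_RGB2BGR))
t=cv2.imread("pics/top2.png")[175:285,140:270];c=cv2.imread("pics/scene2.png")[190:300,280:380]
g=lambda x:cv2.convertScaleAbs(cv2.resize(x,None,fx=3.4,fy=3.4,interpolation=cv2.INTER_CUBIC),alpha=1.5,beta=10)
cv2.imwrite("pics/v3.png",np.hstack([g(t),g(c)]))
```

```text
up t=11.68 s=0.1080 lat=-0.0002 z=0.2081 Fh=0.41 Fl=-0.49 Fz=-2.47 w=0.0382
open t=12.33 s=0.1080 lat=0.0000 z=0.2085 Fh=0.32 Fl=-0.11 Fz=-0.48 w=0.0561
S t=14.30 s=0.4087 lat=0.1110 z=0.2395 Fh=0.17 Fl=-0.28 Fz=0.24 w=0.0560
```

View pics/v3.png

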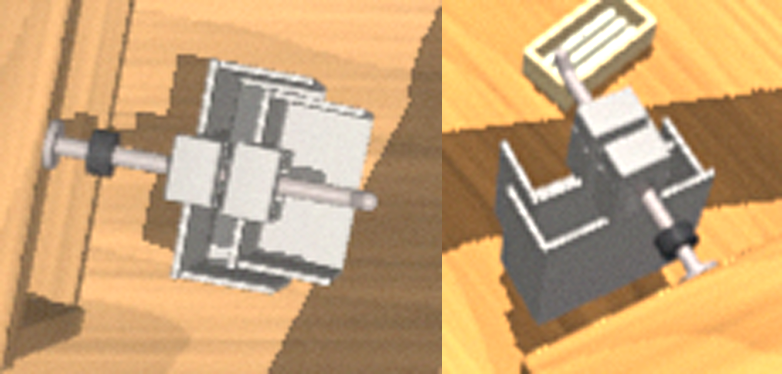

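M hangs inside L, with its lug at about (252,182) in the left crop and a small gap behind it. Now S.

Run:
```python
from h import *
S=np.array([.6167,-.1835,0])
bot.move_gripper(.075)
c=bot.move_straight(S+[0,0,.133],velocity=.12,stop_force=8); st(f"S {c}")
if c: raise SystemExit
bot.move_gripper(.0,grip_force=35); st("grip")
bot.move_straight(S+[0,0,.245],velocity=.12); st("lift")
bot.move_straight(hk(.215,.245),velocity=.2,attitude=att(HY,True))
bot.move_straight(hk(.205,.223),velocity=.1); st("front")
c=bot.move_straight(hk(.138,.223),velocity=.06,stop_force=3); st(f"thread {c}")
if not c:
    c=bot.move_straight(hk(.138,.206),velocity=.03,stop_force=2); st(f"down {c}")
```

```text
S False t=16.11 s=0.4104 lat=0.1115 z=0.1339 Fh=-0.09 Fl=-0.83 Fz=-0.24 w=0.0749
grip t=16.77 s=0.4102 lat=0.1108 z=0.1328 Fh=-0.15 Fl=0.54 Fz=-1.65 w=0.0419
lift t=17.86 s=0.4101 lat=0.1106 z=0.2441 Fh=0.76 Fl=0.23 Fz=-1.48 w=0.0415
front t=19.52 s=0.2054 lat=-0.0002 z=0.2225 Fh=-0.15 Fl=-0.39 Fz=-1.35 w=0.0418
thread False t=20.79 s=0.1385 lat=0.0001 z=0.2231 Fh=0.48 Fl=0.13 Fz=-1.46 w=0.0424
down True t=21.31 s=0.1381 lat=-0.0002 z=0.2071 Fh=0.06 Fl=-0.11 Fz=3.25 w=0.0419
```

Run:
```python
from h import *
bot.move_straight(hk(.138,.208),velocity=.03)
bot.move_gripper(.06); st("open")
bot.move_straight(hk(.138,.27),velocity=.2)
bot.move_straight(hk(.180,.27),velocity=.2)
bot.move_gripper(.022)
d=bot.get_image("scene"); cv2.imwrite("pics/scene3.png",cv2.cvtColor(d["frame"],cv2.COLOR_RGB2BGR))
c=bot.move_straight(hk(.180,.216),velocity=.1,stop_force=3); st(f"down {c}")
if c: raise SystemExit
c=bot.move_straight(hk(.150,.216),velocity=.03,stop_force=7); st(f"push {c}")
for i in range(12):
    if c: break
    c=bot.move_straight(hk(.147-.003*i if 0 else .1475-.0025*i,.216),velocity=.02,stop_force=7); st(f"{c}")
x=cv2.imread("pics/scene3.png")[170:310,260:400]
cv2.imwrite("pics/v4.png",cv2.convertScaleAbs(cv2.resize(x,None,fx=4,fy=4,interpolation=cv2.INTER_CUBIC),alpha=1.5,beta=10))
```

```text
open t=22.21 s=0.1380 lat=-0.0000 z=0.2080 Fh=-0.08 Fl=0.48 Fz=-0.39 w=0.0601
down False t=24.68 s=0.1800 lat=0.0003 z=0.2164 Fh=0.08 Fl=0.40 Fz=0.74 w=0.0221
push False t=25.82 s=0.1502 lat=0.0001 z=0.2160 Fh=1.94 Fl=0.16 Fz=0.28 w=0.0224
False t=26.10 s=0.1473 lat=-0.0000 z=0.2160 Fh=1.99 Fl=-0.25 Fz=0.06 w=0.0217
False t=26.38 s=0.1450 lat=-0.0000 z=0.2160 Fh=3.33 Fl=0.23 Fz=-0.31 w=0.0219
False t=26.65 s=0.1422 lat=0.0000 z=0.2160 Fh=2.31 Fl=0.05 Fz=0.44 w=0.0220
False t=26.93 s=0.1396 lat=-0.0000 z=0.2160 Fh=2.19 Fl=-0.65 Fz=-1.34 w=0.0219
False t=27.20 s=0.1371 lat=-0.0000 z=0.2160 Fh=1.70 Fl=0.20 Fz=-0.95 w=0.0220
False t=27.48 s=0.1346 lat=-0.0000 z=0.2160 Fh=2.02 Fl=0.55 Fz=-0.94 w=0.0218
False t=27.75 s=0.1322 lat=-0.0000 z=0.2160 Fh=2.71 Fl=1.02 Fz=-0.84 w=0.0221
False t=28.02 s=0.1297 lat=-0.0000 z=0.2160 Fh=2.59 Fl=1.18 Fz=-1.05 w=0.0218
False t=28.30 s=0.1271 lat=-0.0000 z=0.2160 Fh=1.24 Fl=-0.12 Fz=-1.59 w=0.0222
False t=28.57 s=0.1247 lat=-0.0000 z=0.2160 Fh=2.04 Fl=0.08 Fz=-1.44 w=0.0220
False t=28.85 s=0.1222 lat=0.0000 z=0.2160 Fh=2.41 Fl=0.41 Fz=-0.81 w=0.0221
False t=29.12 s=0.1196 lat=-0.0000 z=0.2160 Fh=1.29 Fl=1.05 Fz=-1.73 w=0.0224
```

View pics/v4.png

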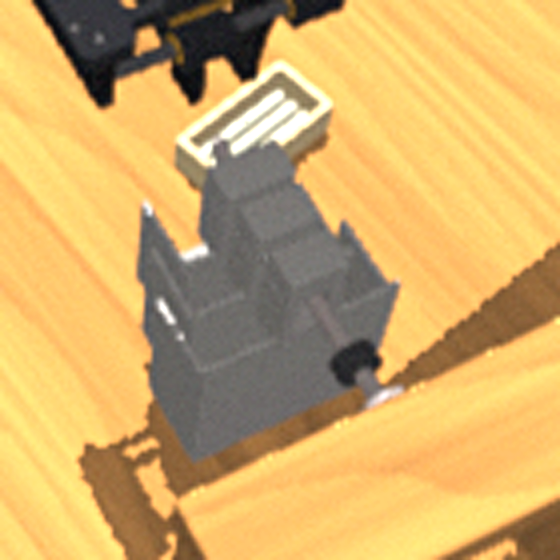

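The scene crop shows all three lugs in a row on the hook, with the collar free at (355,360). I'll go on in 1 mm steps with averaged force readings.

```bash
cat >> h.py <<'E'
def favg(n=6):
    v=[]
    for _ in range(n): bot.hold(.02); v.append(bot.observe()["contact_force"]@h)
    return np.mean(v)
E
python3 - <<'E'
from h import *
s=.1196
for i in range(16):
    s-=.001
    c=bot.move_straight(hk(s,.216),velocity=.012,stop_force=5); f=favg()
    o=bot.observe();print("%.2f cmd %.4f s %.4f F %.2f %s"%(o["clock"],s,(o["position"]-root)@h,f,c))
    if c or f>6: break
E
```

```text
29.49 cmd 0.1186 s 0.1186 F 2.58 False
29.84 cmd 0.1176 s 0.1176 F 2.89 False
30.19 cmd 0.1166 s 0.1165 F 3.39 False
30.54 cmd 0.1156 s 0.1155 F 2.93 False
30.89 cmd 0.1146 s 0.1145 F 3.40 False
31.24 cmd 0.1136 s 0.1141 F 5.30 False
31.59 cmd 0.1126 s 0.1141 F 8.16 False
```

Run:
```python
from h import *
bot.move_straight(hk(.1122,.216),velocity=.012); 
for _ in range(4): bot.hold(.15); print("F %.2f"%favg()); 
st("press")
bot.move_straight(hk(.122,.216),velocity=.03); st("back")
bot.move_straight(hk(.160,.216),velocity=.08)
bot.move_straight(hk(.185,.216),velocity=.1)
bot.move_straight(hk(.185,.32),velocity=.2)
bot.goto([.5,-.25,.35],att(HY,True)); st("clear")
for n in("top","scene"):
    d=bot.get_image(n); cv2.imwrite(f"pics/{n}4.png",cv2.cvtColor(d["frame"],cv2.COLOR_RGB2BGR))
t=cv2.imread("pics/top4.png")[175:285,140:270];c=cv2.imread("pics/scene4.png")[190:300,280:380]
g=lambda x:cv2.convertScaleAbs(cv2.resize(x,None,fx=3.4,fy=3.4,interpolation=cv2.INTER_CUBIC),alpha=1.5,beta=10)
cv2.imwrite("pics/v5.png",np.hstack([g(t),g(c)]))
# collar position before/after (dark pixels)
for k in("2","4"):
    a=cv2.imread(f"pics/top{k}.png")[205:235,160:182].max(2); y,x=np.where(a<55); print(k,len(x),x.mean()+160,y.mean()+205,x.max()+160)
```

```text
F 9.34
F 9.53
F 9.51
F 9.27
press t=32.84 s=0.1141 lat=0.0000 z=0.2160 Fh=8.83 Fl=-1.15 Fz=1.44 w=0.0219
back t=33.32 s=0.1216 lat=0.0000 z=0.2161 Fh=-0.21 Fl=0.17 Fz=0.10 w=0.0219
clear t=36.20 s=0.4931 lat=0.0071 z=0.3494 Fh=-1.29 Fl=0.37 Fz=-0.60 w=0.0221
2 56 169.98214285714286 218.60714285714286 174
4 52 167.82692307692307 218.8653846153846 170
```

View pics/v5.png

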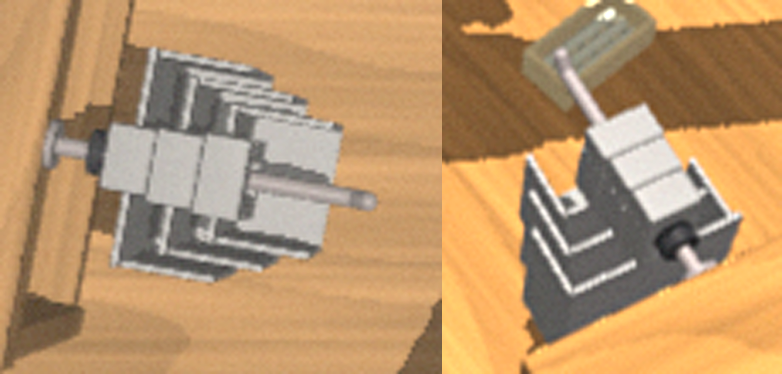

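The final view shows the three lugs touching (x≈103–250) with the front one against the collar. The collar's left edge is still at x≈87, the same as before. Handing in.

Run:
```python
from h import *
for k in("0","2","4"):
    a=cv2.imread(f"pics/top{k}.png")[205:235,160:182].max(2); y,x=np.where(a<55); print(k,x.min()+160)
bot.hand_in()
```

```text
0 165
2 166
4 166
the job is handed in; nothing more can be done
```

All three pans now hang nested on the hook: the middle one inside the largest, and the smallest inside the middle one. They sit close together against the stop collar. I handed the job in at about 36 s on the robot's clock, with the gripper open and well clear.

- **Hanging:** I threaded the middle pan on first, then the smallest. Neither made any contact on the way over the hook's end.
- **Pressing:** Sliding the nest took about 3 N. It stopped dead at the collar, and I held it there for about 1 s at about 9.4 N, roughly 6 N of it reaching the collar after sliding friction.
- **Collar:** The fingers stayed at the same position (s = 0.1141 m) while the force rose from 5 to 9.4 N. In the top view, the collar's rear edge is at pixel 166 both before the push and after; the first picture read 165. I saw no sign that it shifted.
- **Checks that disagreed:** An automatic measure of the collar's centre moved by 2 px. In the last picture the lug covers the collar's front, so I relied on the rear edge.
- **Not checked:** I did not compare the bystanders' positions before and after. The arm showed no unexpected contact force at the readings I took.

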